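Draw a glass plate home under the spring feet of a sample stage

TASK

Slide the loose glass plate on the sample stage fully home into the stage's corner: its left edge flush along the left rail, and drawn toward the robot under the two spring feet until its front edge lies flush against the front stop. It is thin glass, so load it only gently; leave it lying flat on the deck, let go of it, and leave the other things standing where they are.

Things in the scene. Friction and masses are not known exactly. Their poses are not given: they have to be found in the camera images.
- stage: flat aluminium sample stage, fixed: 200 mm (x, front to rear) by 210 mm (y), on levelling screws (polished deck top 14 to 22 mm above the table). Origin: under its centre, 12 mm below the deck top; -x faces the robot, +y is left seen from it. Along its front edge runs the dark front stop, along its left edge the dark left rail (each 10 mm wide, 8 mm above the deck)
- foot_left_site (a point): left spring foot: white round nose, 12 mm diameter, 12 mm wide along y, under a dark bracket that rises from the front stop to 35 mm above the deck and ends 27 mm behind the stop's inner face. The point is under the nose, 17 mm behind that face, 2 mm above the deck; the plate's front edge lifts it 1 mm
- foot_right_site (a point): right spring foot, the same, 60 mm to the right. Each foot presses down with about 2.3 N; entering under both together takes about 5 N of pull
- stage_home (a point): inner corner of the stage where the left rail's and the front stop's inner faces meet, at deck height; axes as the stage's: +x away from the front stop, -y away from the left rail. The plate's front left corner belongs here
- plate: loose clear glass plate 100 (x) by 110 (y) by 3 mm, 60 to 130 g, 16 mm white strip along its rear (+x) edge; flat on the deck, a little turned, too wide to grip. Origin: centre of its underside. Slides easily (friction 0.15); shut fingertips pressing its middle with about 11 N draw it (friction 0.9; slippery on the front 26 mm) and slip on it once it is stopped. Over 25 N from the robot breaks it
- plate_front_left (a point): front left lower corner of the plate, 50 mm in front and 55 mm left of its origin
- plate_front_right (a point): front right lower corner of the plate
- plate_rear_left (a point): rear left lower corner of the plate
- vial: standard solution vial, clear with a white cap, 25 mm diameter, 69 mm tall, standing left of the stage; bystander. Origin: centre of its underside
- salt: white plastic screw-cap bottle, 49 mm diameter, 84 mm tall, standing right of the stage; bystander. Origin: centre of its underside
- beaker: clear beaker, 72 mm diameter, 98 mm tall, standing to the right; bystander. Origin: centre of its underside
Not all that is in view belongs to the job. Of the things shaped like the plate, the clear one is meant.

How it is judged:
By the outcome, as a careful person would: the job done as asked, in the order asked, and still so for the second after the job is handed in, with the robot touching nothing.
It also fails if it takes over 61 s, if anything falls off the work surface, if the arm or the gripper's body presses on something with over 40 N, if the wrist force passes 120 N, or if a joint passes its speed limit or range.

ROBOT

A 6-joint arm with a two-finger parallel gripper is mounted at the origin on the work surface; the furniture and walls round the work are solid. World frame = base frame: x ahead of the robot, y to its left, z up, the work surface at z = 0. Lengths are in m, angles in degrees, forces in N, time in s.
With the tool pointing down it reaches from about 0.325 to 0.775 m from the base axis. Payload 5.5 kg.
Tool frame: the origin (TCP) lies at the centre of the arm's flange, where the gripper is bolted on; the fingertips stand 182 mm ahead of it and the grasp point (between the pads) lies 163 mm ahead of it; z points along the fingers, y is the line along which they close (so a half turn about z gives the same grasp; the last joint's range is limited). The gripper opens to 88 mm and grips with 3 to 60 N. Pads are 20 mm wide; open, the fingers measure 115 mm over their backs; the gripper's body (75 mm by 178 mm) begins 61 mm behind the grasp point.
Start: joints at [-70.686, 5.22, 70.514, -0, 104.267, -3.249], TCP at [0.23, -0.554, 0.405] pointing down, gripper open.
Joint ranges: [-164.24, 164.24], [-49.07, 125.15], [9.68, 141.18], [-86.29, 266.29], [3.28, 154.24], [-151.56, 151.56]. Speed limits (degrees/s): [147.25, 147.25, 172.46, 180, 180, 180].

INTERFACE

Orientations are given as [roll, pitch, yaw] about the fixed x, y, z axes, in that order (R = Rz(yaw) Ry(pitch) Rx(roll)).
In Python, from station import r gives the robot as it stands. The module is installed in compiled form; this text tells all that it offers. Calls block until the motion is done:
- r.reach(position, orientation): joint-space move of the TCP to a pose.
- r.servo_line(position, rotation=None, speed=0.15): straight line of the TCP; rotation=None keeps the orientation; speed is the mean speed in m/s.
- r.move_joints(angles): joint-space move.
- r.let_go() and r.grab(squeeze=None): open the fingers fully, or close them until they stop; squeeze is the grip in N (None keeps the last).
- r.wait(seconds).
- r.inverse_kinematics(position, orientation): joint angles nearest the present ones, or None.
- r.sense(): the state.
- r.snapshot(name): name is "side" or "top"; returns a dict with "frame" (480x640x3 uint8, red, green, blue), "fx", "fy", "cx", "cy" (pixels), "R" (3x3) and "t" (3): a world point X has camera coordinates R X + t. Camera axes: x right, y down, z forward; pixel columns grow to the right and rows downward; lengths in m; the calibration is good to about 2 mm. A picture is of the moment at which its call begins. There is no depth.
A pose or a line that the arm cannot do raises r.IKError and nothing moves.
- r.hand_in(): hands the job in; it is judged then, once.
The state is a dict: "clock": time; "joints": joint angles; "joint_vel": joint speeds; "joint_torque": joint torques, N m; "tcp_pos": TCP position; "orientation": TCP orientation; "contact_force": force on the tool from outside, world axes, zero at the start; "torque": the same for the moment, N m; "opening": finger opening in m; "gripper_force": force on a finger pad.
Only numpy, scipy, OpenCV 4.12 (cv2) and the standard library are available. Lean on these libraries where they do the work, as an engineer would, in place of code of your own. Each camera call takes 0.05 s, during which the arm holds its last target. There are 200 camera calls.

## Working session

There is one attempt and no reset: what is moved stays moved. The work goes in short steps, each a Python script; the robot and the scene stay as the last script left them, time stands still between calls to the robot, and variables do not carry over. Pictures are saved under pics/ and viewed, at most 10 in all, crops included, and the job is handed in when it is done.

```bash
mkdir -p pics
cat > h.py <<'E'
import numpy as np, cv2, pickle
from station import r
def snap(n,f):
    s=r.snapshot(n); cv2.imwrite(f'pics/{f}.png',s['frame'][:,:,::-1]); pickle.dump(s,open(f'pics/{f}.pkl','wb')); return s
def load(f): return pickle.load(open(f'pics/{f}.pkl','rb'))
def toz(s,u,v,z):
    R=np.array(s['R']);t=np.array(s['t']);c=-R.T@t
    d=R.T@np.array([(u-s['cx'])/s['fx'],(v-s['cy'])/s['fy'],1]); return c+d*(z-c[2])/d[2]
def proj(s,X):
    p=np.array(s['R'])@np.array(X)+np.array(s['t']); return np.array([s['fx']*p[0]/p[2]+s['cx'],s['fy']*p[1]/p[2]+s['cy']])
E
python3 - <<'E'
from h import *
for n in('top','side'):
    s=snap(n,n+'0'); print(n,s['fx'],s['cx'],s['cy'],-np.array(s['R']).T@s['t'],np.array(s['R']).round(2).tolist())
print(r.sense())
E
```

```text
top 433.46546063782483 315.5520078202848 233.50049318059152 [0.25622929 0.06460385 0.98726242] [[-0.0, -1.0, -0.04], [-0.99, 0.0, -0.1], [0.1, 0.04, -0.99]]
side 625.1958302195457 314.432866459847 243.99503813148385 [-0.35957308 -1.00116681  0.6836893 ] [[0.82, -0.57, 0.0], [-0.24, -0.35, -0.9], [0.52, 0.74, -0.43]]
{'clock': 0.1, 'joints': array([-7.06876300e+01,  5.25917438e+00,  7.05733817e+01, -6.58228406e-04,
        1.04265882e+02, -3.24703120e+00]), 'joint_vel': array([ 0.04987681, -0.13380596, -0.11589397, -0.07144897, -0.04427582,
        0.06002615]), 'joint_torque': array([ 3.26788031e-03, -4.47856951e+01, -4.07570386e+01,  6.99690962e-02,
        2.84508511e-02, -1.08836291e-04]), 'tcp_pos': array([ 0.23021674, -0.55414015,  0.40363146]), 'orientation': array([-1.79901684e+02, -4.93843621e-03,  2.25592353e+01]), 'contact_force': array([-0.96239387, -0.00226058,  0.03242051]), 'torque': array([ 0.00286697,  0.01818973, -0.03087855]), 'gripper_force': 0.0, 'opening': 0.0877801946102505}
```

View pics/top0.png

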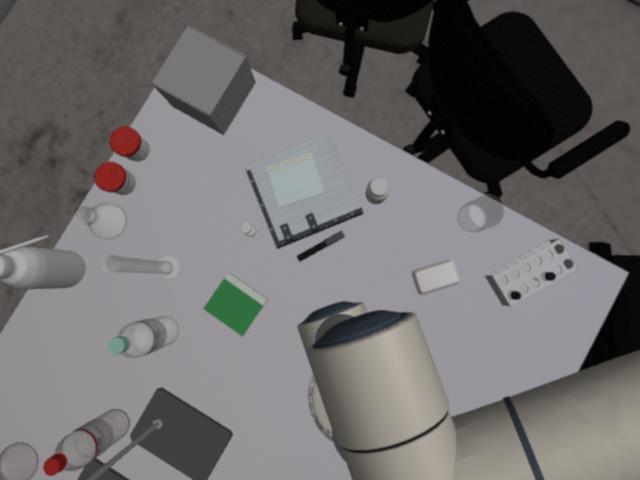

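View pics/side0.png

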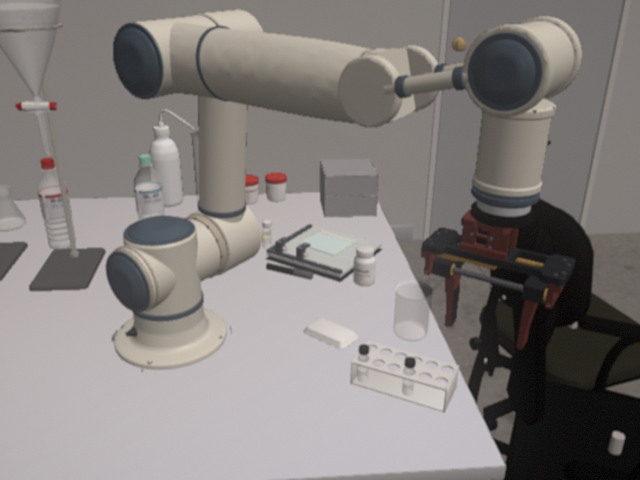

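The top view shows the stage at about (305,190), with the feet at (287,229) and (311,219). Two things are shaped like the plate: the clear sheet on the stage at (296,180), and a green one with a white strip on the table at (236,304). The clear one on the deck fits the description. I'll enlarge it to confirm.

Run:
```python
from h import *
a=cv2.imread('pics/top0.png')[130:250,235:385]; cv2.imwrite('pics/c1.png',cv2.resize(a,None,fx=5,fy=5,interpolation=cv2.INTER_CUBIC))
```

```text
(no output)
```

View pics/c1.png

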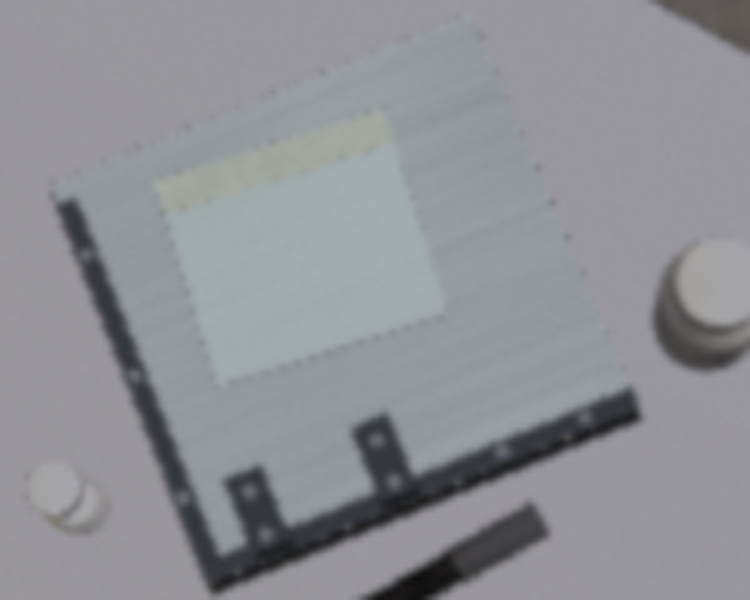

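The crop confirms it. The clear plate with the white strip lies on the deck, with corners in the crop at RL (158,184), RR (386,110), FR (445,312) and FL (218,384). Next I'll fit the poses.

```bash
cat > fit.py <<'E'
from h import *
from scipy.optimize import least_squares
def T(p,l,z):
    c,s=np.cos(p[2]),np.sin(p[2]); return [p[0]+c*l[0]-s*l[1],p[1]+s*l[0]+c*l[1],z]
def fit(obs,p0,z0=None):
    # obs: (cam,(u,v),(lx,ly,dz)); z0 fixed deck height or None=free with prior 18+-3mm
    def f(p):
        z=p[3] if z0 is None else z0
        e=[(proj(s,T(p,l,z+l[2]))-uv) for s,uv,l in obs]
        return np.r_[np.ravel(e),[] if z0 is not None else (p[3]-.018)/.003*1]
    return least_squares(f,p0,x_scale=.01)
E
python3 - <<'E'
from fit import *
s=load('top0'); C=lambda x,y:np.array([235+x/5-.4,130+y/5-.4])
st=[(s,C(54,186),(.1,.105,0)),(s,C(474,17),(.1,-.105,0)),(s,C(222,553),(-.09,.095,.008)),(s,C(632,388),(-.09,-.105,.008)),(s,C(77,200),(.1,.095,.008)),(s,C(213,592),(-.1,.105,-.012))]
st=[o for o in st if o[2][2]>=0]
a=fit(st,[.55,.05,.35,.018]); print('stage',a.x,np.degrees(a.x[2]),a.fun.round(2))
z=a.x[3]
pl=[(s,C(158,184),(.05,.055,.003)),(s,C(386,110),(.05,-.055,.003)),(s,C(445,312),(-.05,-.055,.003)),(s,C(218,384),(-.05,.055,.003))]
b=fit(pl,[.6,.06,.35],z); print('plate',b.x,np.degrees(b.x[2]),b.fun.round(2))
c,sn=np.cos(a.x[2]),np.sin(a.x[2]); d=b.x[:2]-a.x[:2]
print('plate in stage',[c*d[0]+sn*d[1],-sn*d[0]+c*d[1]], 'home = (-.04,.04)')
sd=load('side0')
for l in [(.1,.105,0),(.1,-.105,0),(-.1,-.105,.008),(-.1,.105,.008)]: print(proj(sd,T(a.x,l,z+l[2])).round(1))
im=cv2.imread('pics/side0.png')[215:305,255:405]; cv2.imwrite('pics/c2.png',cv2.resize(im,None,fx=5,fy=5,interpolation=cv2.INTER_CUBIC))
E
```

```text
stage [0.45768066 0.12634055 0.39500788 0.01537099] 22.632284327788977 [-0.2   1.45 -0.2   0.22  0.74  1.8   1.06  0.34 -1.45 -3.92 -0.88]
plate [0.4827075  0.14648116 0.29855637] 17.10602006163836 [-0.46 -0.69 -0.3  -0.11  0.81  0.41 -0.07  0.37]
plate in stage [np.float64(0.030850032799749592), np.float64(0.008958946708761243)] home = (-.04,.04)
[311.1 225.5]
[381.3 243.8]
[341.1 272.2]
[266.3 250.1]
```

View pics/c2.png

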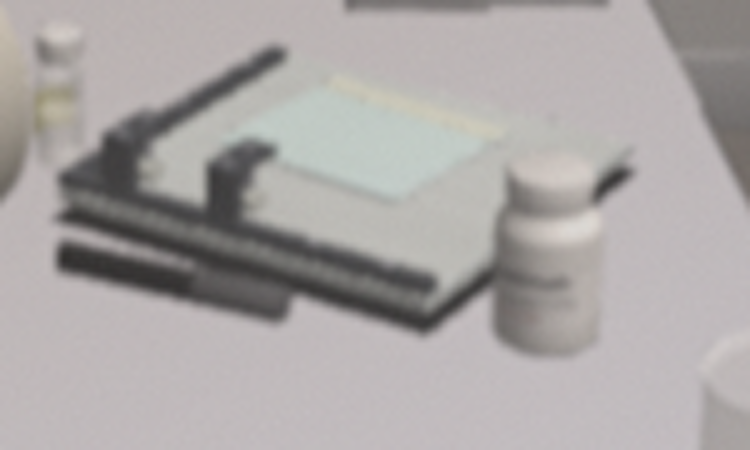

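The side view agrees with the fit: deck rear right at (381.6,245) and stop left end at (267,251). The rail's rear end was a bad point, so I'll refit the rail as a line and add the side points.

Run:
```python
from fit import *
s=load('top0'); sd=load('side0'); C=lambda x,y:np.array([235+x/5-.4,130+y/5-.4]); D=lambda x,y:np.array([255+x/5-.4,215+y/5-.4])
st=[(s,C(54,186),(.1,.105,0)),(s,C(474,17),(.1,-.105,0)),(s,C(222,553),(-.09,.095,.008)),(s,C(632,388),(-.09,-.105,.008)),
(sd,D(633,150),(.1,-.105,0)),(sd,D(60,180),(-.1,.105,.008)),(sd,D(437,278),(-.095,-.105,.008))]
for free in (1,0):
    a=fit(st,[.55,.05,.35,.018]) ; print('stage',a.x,np.degrees(a.x[2]),a.fun.round(1))
    st=st[:4] if free else st
z=.018
pl=[(s,C(158,184),(.05,.055,.003)),(s,C(386,110),(.05,-.055,.003)),(s,C(445,312),(-.05,-.055,.003)),(s,C(218,384),(-.05,.055,.003)),
(sd,D(330,77),(.05,.055,.003)),(sd,D(398,198),(-.05,-.055,.003)),(sd,D(508,130),(.05,-.055,.003))]
b=fit(pl,[.6,.06,.35,.018]); print('plate',b.x,np.degrees(b.x[2]),b.fun.round(2))
# rail inner line direction
p=[toz(s,*C(*q),.026) for q in((77,200),(222,553))]; print('rail yaw',np.degrees(np.arctan2(*(p[0]-p[1])[[1,0]])))
p=[toz(s,*C(*q),.026) for q in((222,553),(632,388))]; print('stop yaw',np.degrees(np.arctan2(*(p[0]-p[1])[[1,0]]))-90,p)
```

```text
stage [0.45962497 0.12732784 0.38438296 0.01505905] 22.02352150918706 [-0.3  0.1 -0.  -0.3 -0.2  0.7  0.4  0.1  0.6 -0.8  0.1 -1.  -0.   0.9
 -1. ]
stage [0.4596237  0.12712256 0.38276745 0.01680375] 21.930959534283243 [-0.4 -0.2  0.2 -0.5 -0.3  0.6  0.5  0.1 -0.4]
plate [0.48142807 0.1468702  0.31184924 0.01709416] 17.86764501855158 [-0.93  0.05 -0.87  0.01  0.81  0.42  0.04  1.02  1.48 -0.38 -0.32  0.12
  0.87 -0.12 -0.3 ]
rail yaw 22.729726187500724
stop yaw 21.83682213100255 [array([0.34186613, 0.18077397, 0.026     ]), array([ 0.41537566, -0.00267097,  0.026     ])]
```

Stage is at about (0.460, 0.127) with yaw 22° and deck at about 16 mm. The plate is turned about −4.5° on it, and needs −68 mm in stage x and +30 mm in stage y. I'll hover, then touch down slightly behind the plate's middle while watching the force.

```bash
cat >> h.py <<'E'
S=np.array([.4597,.127]); Y=22.
def w(l,yaw=Y,o=S):
    a=np.radians(yaw); return np.array(o)+[np.cos(a)*l[0]-np.sin(a)*l[1],np.sin(a)*l[0]+np.cos(a)*l[1]]
def F(): return np.array(r.sense()['contact_force'])
def sf(f): # force in stage axes
    a=np.radians(Y); return np.array([np.cos(a)*f[0]+np.sin(a)*f[1],-np.sin(a)*f[0]+np.cos(a)*f[1],f[2]]).round(2)
E
python3 - <<'E'
from h import *
r.grab(10)
p=w([.006,0],17.5,[.482,.1465]); o=[180,0,17.5]
r.reach([*p,.36],o); r.servo_line([*p,.22],speed=.15); r.wait(.2)
q=r.sense(); print(q['clock'],q['tcp_pos'],q['orientation'],q['opening'],q['contact_force'])
b=F(); z=.206; r.servo_line([*p,z],speed=.05); r.wait(.1)
while z>.194:
    f=F()-b; q=r.sense(); print(round(q['clock'],2),z,q['tcp_pos'].round(4),f.round(2))
    if f[2]>3: break
    z-=.001; r.servo_line([*p,z],speed=.02)
E
```

```text
5.375 [0.48802048 0.14836545 0.22107008] [ 1.79991218e+02 -1.05537292e-01  1.75003776e+01] 0.0003021482001187556 [-0.421187    0.50057514  0.1465423 ]
5.91 0.206 [0.4877 0.1483 0.206 ] [ 0.57 -0.5  -0.76]
6.16 0.205 [0.4878 0.1483 0.2051] [ 0.41 -0.04 -0.65]
6.41 0.204 [0.4877 0.1483 0.2039] [-0.88 -1.31 -1.29]
6.66 0.20299999999999999 [0.4878 0.1483 0.2031] [ 0.11  0.14 -0.86]
6.91 0.20199999999999999 [0.488  0.1484 0.203 ] [ 0.03 -1.4   5.11]
```

Run:
```python
from h import *
p=w([.006,0],17.5,[.482,.1465]); z=.202
def fm():
    v=[]
    for _ in range(4): r.wait(.03); v.append(F())
    return np.mean(v,0)
for i in range(6):
    f=fm(); q=r.sense(); print(round(q['clock'],2),round(z,4),q['tcp_pos'].round(4),f.round(2))
    if f[2]>10.5: break
    z-=.0005; r.servo_line([*p,z],speed=.01)
```

```text
7.04 0.202 [0.488  0.1484 0.2031] [-0.33 -0.12  5.34]
7.42 0.2015 [0.4881 0.1484 0.203 ] [-1.03 -0.42  7.11]
7.81 0.201 [0.4883 0.1484 0.203 ] [-1.1  -0.26  9.02]
8.19 0.2005 [0.4884 0.1485 0.203 ] [-1.49 -0.25 10.53]
```

```bash
cat >> h.py <<'E'
import json
def fm(n=3):
    v=[]
    for _ in range(n): r.wait(.02); v.append(F())
    return np.mean(v,0)
def save(**k): json.dump(k,open('st.json','w'))
def st(): return json.load(open('st.json'))
def step(l,yaw,speed=.03,ft=11.):
    """slide pressed tip to stage point l, keeping normal force near ft"""
    s=st(); z=s['z']; r.servo_line([*w(l),z],[180,0,yaw],speed=speed)
    f=fm(); q=r.sense(); z+=float(np.clip((f[2]-ft)/3700,-.001,.001)); save(l=list(map(float,l)),yaw=yaw,z=z)
    d=q['tcp_pos'][:2]-S; a=np.radians(Y); tl=[np.cos(a)*d[0]+np.sin(a)*d[1],-np.sin(a)*d[0]+np.cos(a)*d[1]]
    print(round(q['clock'],2),np.round(l,4),'act',np.round(tl,4),round(yaw,1),'F',sf(f),'z',round(z,4)); return sf(f)
E
python3 - <<'E'
from h import *
d=w([.006,0],17.5,[.482,.1465])-S;a=np.radians(Y); l=np.array([np.cos(a)*d[0]+np.sin(a)*d[1],-np.sin(a)*d[0]+np.cos(a)*d[1]]); save(l=list(l),yaw=17.5,z=.2005); print(l)
for i in range(5):
    l=l+[0,.004]; f=step(l,17.5+.9*(i+1))
    if abs(f[1])>6 or f[2]>16: break
snap('top','t1'); snap('side','s1')
im=cv2.imread('pics/top0.png')
a=cv2.imread('pics/t1.png')[130:250,235:385]; b=cv2.imread('pics/s1.png')[195:315,255:405]
cv2.imwrite('pics/c3.png',cv2.resize(np.hstack([a,b]),(800,320),interpolation=cv2.INTER_CUBIC))
E
```

```text
[0.03396253 0.0092556 ]
8.53 [0.034  0.0133] act [0.0348 0.0132] 18.4 F [-0.3   0.56 10.1 ] z 0.2003
8.86 [0.034  0.0173] act [0.035  0.0172] 19.3 F [-0.18  0.17 10.91] z 0.2002
9.19 [0.034  0.0213] act [0.035  0.0212] 20.2 F [-0.12 -0.18 10.8 ] z 0.2002
9.53 [0.034  0.0253] act [0.035  0.0252] 21.1 F [ 0.02  0.08 10.88] z 0.2001
9.86 [0.034  0.0293] act [0.035  0.0292] 22.0 F [ 0.09  0.04 11.25] z 0.2002
```

View pics/c3.png

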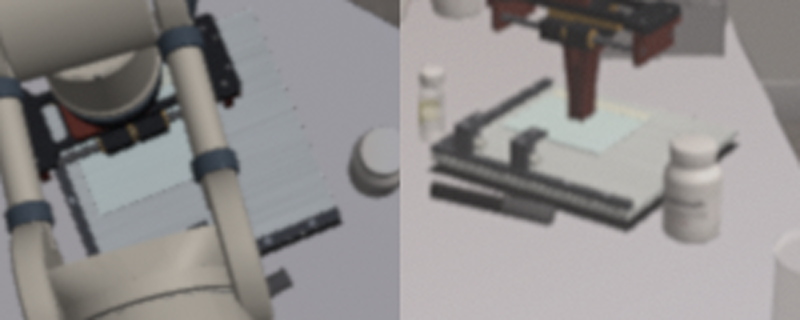

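The plate follows the tip: its left edge has moved to about (80,165) in the left half of the crop, near the rail. I'll carry on left until the rail pushes back.

Run:
```python
from h import *
l=np.array(st()['l'])
for i in range(12):
    l=l+[0,.002]; f=step(l,22.,speed=.02)
    if f[1]<-5.5 or f[2]>16: break
```

```text
10.26 [0.034  0.0313] act [0.035  0.0311] 22.0 F [-0.61 -0.14 10.94] z 0.2002
10.56 [0.034  0.0333] act [0.035 0.033] 22.0 F [ 0.2  -0.7  10.93] z 0.2002
10.86 [0.034  0.0353] act [0.035 0.035] 22.0 F [-0.23 -0.37 11.27] z 0.2003
11.16 [0.034  0.0373] act [0.035  0.0371] 22.0 F [-0.35 -0.35 10.76] z 0.2002
11.46 [0.034  0.0393] act [0.035 0.039] 22.0 F [-0.21 -0.47 10.87] z 0.2002
11.76 [0.034  0.0413] act [0.035 0.041] 22.0 F [ 0.45 -0.83 11.19] z 0.2002
12.06 [0.034  0.0433] act [0.035  0.0423] 22.0 F [ 0.12 -4.14 10.82] z 0.2002
12.36 [0.034  0.0453] act [0.035  0.0438] 22.0 F [-0.16 -7.07 10.7 ] z 0.2001
```

Run:
```python
from h import *
l=np.array(st()['l'])
f=step(l+[0,.0015],22.,speed=.02)
l=l+[0,-.001]
for i in range(12):
    l=l+[-.004,0]; f=step(l,22.,speed=.03,ft=11.5)
    if f[1]>-1.5: l[1]+=.0005
    if f[1]<-4: l[1]-=.0005
    if f[0]>3.5 or f[2]>16 or f[2]<7: break
```

```text
12.66 [0.034  0.0468] act [0.035 0.045] 22.0 F [-0.46 -8.6  11.14] z 0.2001
13.02 [0.03   0.0443] act [0.0309 0.0438] 22.0 F [-0.21 -2.32 10.99] z 0.2
13.35 [0.026  0.0443] act [0.027 0.044] 22.0 F [ 0.22 -0.83 11.9 ] z 0.2001
13.68 [0.022  0.0448] act [0.023  0.0442] 22.0 F [-0.2  -2.18 10.87] z 0.1999
14.02 [0.018  0.0448] act [0.0191 0.0442] 22.0 F [ 0.17 -2.03 11.54] z 0.1999
14.35 [0.014  0.0448] act [0.0151 0.0442] 22.0 F [ 0.06 -2.16 11.88] z 0.2
14.68 [0.01   0.0448] act [0.011  0.0442] 22.0 F [-0.18 -1.66 11.27] z 0.2
15.02 [0.006  0.0448] act [0.0071 0.0442] 22.0 F [ 0.16 -1.83 11.96] z 0.2001
15.35 [0.002  0.0448] act [0.003  0.0442] 22.0 F [-0.19 -2.4  11.06] z 0.2
15.68 [-0.002   0.0448] act [-0.0009  0.0442] 22.0 F [ 0.27 -2.71 11.79] z 0.2
16.02 [-0.006   0.0448] act [-0.005   0.0442] 22.0 F [ 0.26 -2.54 11.96] z 0.2002
16.35 [-0.01    0.0448] act [-0.009   0.0442] 22.0 F [-0.05 -2.63 11.2 ] z 0.2001
16.68 [-0.014   0.0448] act [-0.013   0.0442] 22.0 F [-0.18 -2.62 11.04] z 0.2
```

Next is the entry under the feet, in 2 mm steps with a bit more press.

Run:
```python
from h import *
l=np.array(st()['l'])
for i in range(14):
    l=l+[-.002,0]; f=step(l,22.,speed=.02,ft=12.5)
    if f[1]<-3.5: l[1]-=.0003
    if f[0]>8.3 or f[2]>17 or f[2]<8: break
```

```text
16.98 [-0.016   0.0448] act [-0.0148  0.0442] 22.0 F [ 0.73 -2.53 11.25] z 0.1996
17.28 [-0.018   0.0448] act [-0.0164  0.0442] 22.0 F [ 3.31 -2.62 10.46] z 0.1991
17.58 [-0.02    0.0448] act [-0.0181  0.0442] 22.0 F [ 3.45 -2.74 12.5 ] z 0.1991
17.88 [-0.022   0.0448] act [-0.0203  0.0442] 22.0 F [ 3.45 -2.88 13.42] z 0.1993
18.18 [-0.024   0.0448] act [-0.0224  0.0442] 22.0 F [ 2.38 -2.51 12.1 ] z 0.1992
18.48 [-0.026   0.0448] act [-0.0243  0.0442] 22.0 F [ 3.48 -2.18 12.7 ] z 0.1993
18.78 [-0.028   0.0448] act [-0.0264  0.0442] 22.0 F [ 2.92 -2.45 12.66] z 0.1993
19.08 [-0.03    0.0448] act [-0.0284  0.0442] 22.0 F [ 3.17 -2.84 12.38] z 0.1993
19.38 [-0.032   0.0448] act [-0.0304  0.0442] 22.0 F [ 2.75 -2.04 12.72] z 0.1993
19.68 [-0.034   0.0448] act [-0.0324  0.0442] 22.0 F [ 2.17 -2.59 12.34] z 0.1993
19.98 [-0.036   0.0448] act [-0.0344  0.0442] 22.0 F [ 2.87 -2.72 13.1 ] z 0.1995
20.28 [-0.038   0.0448] act [-0.0362  0.0443] 22.0 F [ 4.36 -2.28 10.39] z 0.1989
20.58 [-0.04    0.0448] act [-0.0375  0.0443] 22.0 F [ 8.5  -1.69 10.03] z 0.1982
```

Feet entered at tip x ≈ −15.5 mm and the stop was met about 21 mm later, as the geometry predicts. I'll seat it lightly both ways, unload sideways, lift, and look.

Run:
```python
from h import *
l=np.array(st()['l'])
for d in ([-.0015,0],[0,.001],[-.001,.001],[-.001,.001]):
    l=l+d; f=step(l,22.,speed=.015,ft=12)
    if f[2]>17: break
s=st(); q=r.sense()['tcp_pos']
r.servo_line([q[0],q[1],s['z']+.0012],speed=.02); print(sf(fm()))   # relieve sideways load
p=r.sense()['tcp_pos']
r.servo_line([p[0],p[1],.23],speed=.08); r.servo_line([p[0],p[1],.38],speed=.2)
r.reach([.3,-.45,.4],[180,0,22]); r.wait(.2)
snap('top','t2'); snap('side','s2'); print(r.sense()['clock'],F())
a=cv2.imread('pics/t2.png')[130:250,235:385]; cv2.imwrite('pics/c4.png',cv2.resize(a,None,fx=5,fy=5,interpolation=cv2.INTER_CUBIC))
b=cv2.imread('pics/s2.png')[215:305,255:405]; cv2.imwrite('pics/c5.png',cv2.resize(b,None,fx=5,fy=5,interpolation=cv2.INTER_CUBIC))
```

```text
20.89 [-0.0415  0.0448] act [-0.0386  0.0444] 22.0 F [ 9.83 -1.24 11.37] z 0.198
21.19 [-0.0415  0.0458] act [-0.0386  0.0448] 22.0 F [ 9.01 -3.89 12.16] z 0.1981
21.49 [-0.0425  0.0468] act [-0.0397  0.0457] 22.0 F [ 8.91 -4.92 12.41] z 0.1982
21.79 [-0.0435  0.0478] act [-0.0408  0.0467] 22.0 F [ 7.98 -4.54 12.6 ] z 0.1984
[ 0.52 -1.52 12.74]
26.0833 [-0.31333558 -1.21879309 -0.37050638]
```

View pics/c4.png

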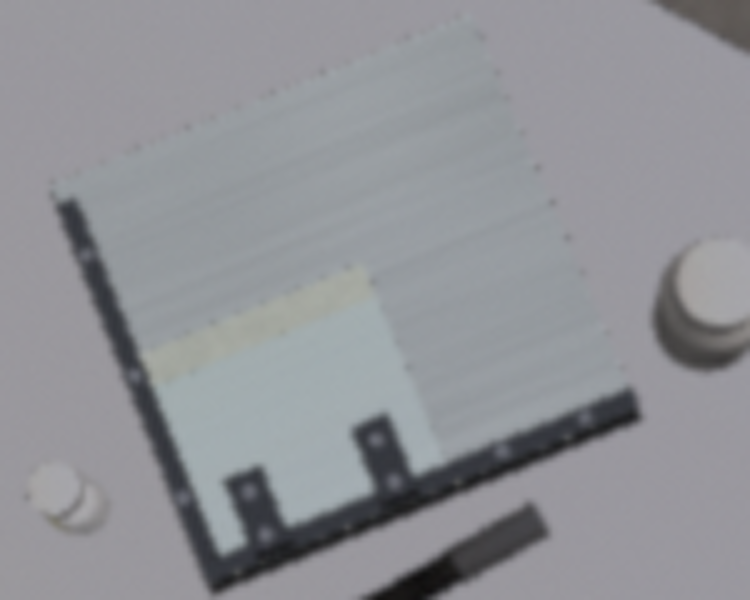

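View pics/c5.png

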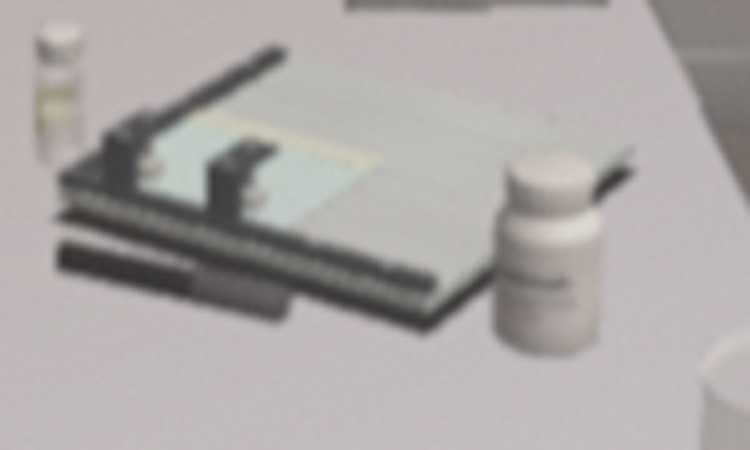

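The plate's left edge follows the rail, and its rear edge runs from (145,355) to (362,265) in the crop, parallel to the stop. It is under both feet and the bystanders have not moved. One numeric check before I hand in.

Run:
```python
from fit import *
s=load('t2')
def L(u,v,z):
    p=toz(s,235+u/5-.4,130+v/5-.4,z)[:2]-S; a=np.radians(Y); return (np.array([np.cos(a)*p[0]+np.sin(a)*p[1],-np.sin(a)*p[0]+np.cos(a)*p[1]])*1000).round(1)
print('RL',L(142,356,.0207),'RR',L(362,265,.0207),'stop top inner',L(222,553,.0257),L(632,388,.0257),'rail',L(77,200,.0257))
# strip/edge angle via gradient: fit rear edge from image rows
g=s['frame'].astype(float); y=g[:,:,0]-g[:,:,2]
m=cv2.inRange(y[165:220,250:320],15,255); pts=np.argwhere(m)[:,::-1].astype(np.float32)
print(len(pts),cv2.minAreaRect(pts))
p=cv2.boxPoints(cv2.minAreaRect(pts)); print([L(*(5*(q+[250.4,165.4]-np.array([235,130]))),.0207) for q in p])
```

```text
RL [ 8.9 95.3] RR [  9.7 -12.9] stop top inner [-89.1  94. ] [ -89.6 -103.7] rail [86.3 96.3]
0 ((0.0, 0.0), (0.0, 0.0), 0.0)
[array([97.9, 92.8]), array([97.9, 92.8]), array([97.9, 92.8]), array([97.9, 92.8])]
```

The rear edge measures about 99 mm behind the stop face, against a plate length of 100 mm. The rear-left corner is at the rail, with under 0.5° of skew, so it is home.

```bash
python3 -c "
from station import r
print(r.hand_in())"
```

```text
the job is handed in; nothing more can be done
None
```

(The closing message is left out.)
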